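# Point out the clasp for the self-timer photograph

### The job

We are photographing the clasp of the long clutch, the longer of the two rectangular clutches whose lids stand ajar. Gently press its lid down with the fingertips until it is shut, without touching the clasp or shifting the clutch, then press the round button of the shutter remote right down and let it go, which starts the phone's self-timer. Then point straight down at the clasp, fingertips just above its middle and touching nothing, and stay there for three seconds while the picture is taken; pick nothing up and leave everything else as it stands.

Things in the scene. Friction and masses are not known exactly. Their poses are not given: they have to be found in the camera images.
- clutch_long: Long hard clutch on its back, loose, 0.5 kg: 110 (x) by 210 (y) by 44 mm high shut, dark green leather, brass edges. Lower shell 26 mm high, flat-topped lid 18 mm thick. Origin: centre of the underside. Hinge line along y at x = +55, z = 26 mm, the side away from the robot; shut lid's free edge at x = -55 mm. The longer of the two, oval clasp; the two may swap places.
- lid_long (a joint): Opening angle of the long clutch's lid: 0 shut, about 0.25 to 0.5 rad at the start; the free edge rises as it grows. A friction hinge: the lid stays where it is left. Pressing straight down on its flat top 70 mm from the hinge line takes under 4 N.
- clasp_long: Oval brass clasp set with clear stones, fixed on top of the long clutch's lid and moving with it: 28 mm (its x) by 46 mm (its y), standing 8 mm off the lid, its middle 86 mm from the hinge line and midway along the clutch. Origin: middle of the clasp's top face; z is out of the lid. Not to be touched.
- shutter_top (a point): Middle of the top of the shutter remote's round white button, 26 mm across, 20 mm above the table when up, z up. The remote is a flat black 74 x 44 x 14 mm case stuck to the table.
- shutter (a joint): How far the shutter button is pressed: 0 up, 0.004 m fully down. A spring returns it; fully down takes about 4 N.
- clutch_short: Short hard clutch, lying in the same way and of the same leather and build but 110 mm by 140 mm, with a straight bar clasp; its lid stands ajar too (0.25 to 0.5 rad, its edge up to 100 mm above the table). Loose. Origin: centre of the underside. To be left as it is.
- short_edge (a point): Middle of the top of the short clutch's lid at its free edge; moves with that lid.
- clutch_round: Round green clutch, 120 mm across, 40 mm high, with a two-ball clasp, lying flat; loose. Origin: centre of the underside. To be left alone.
- spool: Thread spool standing upright, 38 mm across, 52 mm high; loose. Origin: centre of the underside.
- loupe: Small folding stand loupe, 42 x 42 mm, 47 mm high; loose. Origin: centre of the underside.
- jar: Edge-paint jar, 52 mm across, 62 mm high; loose. Origin: centre of the underside.
- brush: Flat brush lying on the table, its handle along its x; loose. Origin: underside.
- tray: Open wooden tray of metal findings, 120 x 80 x 28 mm; loose. Origin: centre of the underside.
Not all that is in view belongs to the job. Several things look just like the part that bears shutter_top: the one meant starts farthest to the robot's right.

How it is judged:
On the way, in this order (a step that is already met when the one before it is completed fails the run):
1. the long clutch's lid is pressed shut (under 0.05 rad) (value of joint lid_long below 0.05 rad), for 0.2 s.
2. the shutter button is pressed at least 2.8 mm down, the lid still shut (value of joint lid_long below 0.05 rad and value of joint shutter above 0.0028 m), for 0.05 s.
3. the tool points down (within 0.5 rad) at the clasp of the shut clutch, TCP within 18 mm sideways of its middle and 12 to 65 mm above it, button up and nothing touched, for 2.5 s (value of joint lid_long below 0.05 rad and value of joint shutter below 0.001 m and horizontal distance between the grasp point and clasp_long below 0.018 m and z of the grasp point in the frame of clasp_long between 0.012 and 0.065 m and angle between the grasp point's own z axis and vertical above 2.64 rad and contact force between each of the fingers, the arm and anything else below 0.1 N), for 2.5 s.
At the end, for the whole second after the job is handed in: Lid of the long clutch shut (within 0.05 rad), that clutch flat and at rest within 30 mm of where it lay, the shutter button up again, and the short clutch, its lid and all other things within 20 mm of where they were (value of joint lid_long below 0.05 rad and distance of clutch_long from where it was at the start of the episode below 0.03 m and angle between clutch_long's own z axis and vertical below 0.1 rad and height (world z) of clutch_long below 0.012 m and linear speed of clutch_long below 0.01 m/s and value of joint shutter below 0.001 m and distance of each of clutch_short, short_edge, clutch_round, spool, loupe, jar, brush, tray from where it was at the start of the episode below 0.02 m); the robot touches nothing.
It fails at once if the clasp is touched (contact force between clasp_long and anything else above 0.1 N).
It fails at once if the long clutch is lifted, tipped or shoved more than 30 mm (height (world z) of clutch_long above 0.012 m or angle between clutch_long's own z axis and vertical above 0.1 rad or distance of clutch_long from where it was at the start of the episode above 0.03 m).
It fails at once if the long clutch is pressed with more than 35 N (contact force between the fingers and clutch_long above 35 N).
It fails at once if the short clutch or its lid is moved more than 20 mm (distance of any of clutch_short, short_edge from where it was at the start of the episode above 0.02 m).
It fails at once if another thing is moved more than 20 mm or lifted (distance of any of clutch_round, spool, loupe, jar, brush, tray from where it was at the start of the episode above 0.02 m).
It also fails if it takes over 54 s, if anything falls off the work surface, if the arm or the gripper's body presses on something with over 40 N, if the wrist force passes 120 N, or if a joint passes its speed limit or range.

### The arm

A 6-joint arm with a two-finger parallel gripper is mounted at the origin on the work surface. World frame = base frame: x ahead of the robot, y to its left, z up, the work surface at z = 0. Lengths are in m, angles in rad, forces in N, time in s.
With the tool pointing down it reaches from about 0.225 to 0.875 m from the base axis. Payload 3.4 kg.
Tool frame: the origin (TCP) lies between the finger pads, 19 mm behind the fingertips; this is the grasp point; z points along the fingers, y is the line along which they close (so a half turn about z gives the same grasp; the last joint's range is limited). The gripper opens to 85 mm and grips with 20 to 120 N. Pads are 22 mm wide; open, the fingers measure 114 mm over their backs; the gripper's body (76 mm by 85 mm) begins 54 mm behind the grasp point. The pads swing forward as they close: fully open they stand 13 mm farther back than shut.
Start: joints at [-1.262, 0.276, 1.505, -0, 1.361, -0.121], TCP at [0.24, -0.523, 0.25] pointing down, gripper open.
Joint ranges: [-2.89, 2.89], [-0.75, 2.08], [0.22, 2.7], [-1.18, 4.32], [0.11, 2.71], [-2.7, 2.7]. Speed limits (rad/s): [2.57, 2.57, 3.14, 3.14, 3.14, 3.14].

### API

Orientations are given as a unit quaternion [w, x, y, z].
In Python, from rig import manip gives the robot as it stands.
- The arm moves only by the tool move_arm, never from a script. Its argument "steps" is one flat list of numbers, 7 for each row, row after row: the turn, a rotation vector about the world's x, y, z normalised to -1 to 1, where 1 is 360 degrees, then the shift along the world's x, y, z normalised to -1 to 1, where 1 is 1 m, then the opening, from -1 (shut) to 1 (fully open). A call has exactly 10 rows; each row is the pose to reach, as a shift and turn from the pose commanded when the call began, turning the shorter way round; what a row does not reach only later rows make up. A row lasts 1/10 s, in which the tool goes at most 50 mm and 8.59 degrees, less where a joint would pass 70% of its speed; a pose out of reach is approached as far as the arm can. A call with a number of a shift or a turn outside -1 to 1 is refused whole. A call with a gripper value outside its range is refused whole. The fingers move at their own pace and stop on an object; "squeeze" is the grip in N (left out, the last holds). Time passes only in rows, so rows that repeat a pose let the fingers close, or fill a call up. It gives the time, the measured TCP pose, the force, the opening and the grip force at its end, in the units of the state.
- manip.get_state(): the state, without advancing time (a new reading comes with each control period).
- manip.get_image(name): name is "side" or "top"; returns a dict with "pixels" (384x512x3 uint8, blue, green, red), "fx", "fy", "cx", "cy" (pixels), "R" (3x3) and "t" (3): a world point X has camera coordinates R X + t. Camera axes: x right, y down, z forward; pixel columns grow to the right and rows downward; lengths in m; the calibration is good to about 2 mm. A picture is of the moment at which its call begins. There is no depth.
- manip.sign_off(): hands the job in; it is judged then, once.
The state is a dict: "clock": time; "qpos": joint angles; "qd": joint speeds; "effort": joint torques, N m; "position": TCP position; "ee_rot": TCP orientation; "contact_force": force on the tool from outside, world axes, zero at the start; "moment": the same for the moment, N m; "width": finger opening in m; "gripper_force": force on a finger pad.
Only numpy, scipy, OpenCV 4.12 (cv2) and the standard library are available. Lean on these libraries where they do the work, as an engineer would, in place of code of your own. Each camera call takes 0.05 s, during which the arm holds its last target. There are 200 camera calls.

## Working session

There is one attempt and no reset: what is moved stays moved. The work goes in short steps, Python scripts to look and compute and a tool call to move; the robot and the scene stay as the last step left them, time stands still between calls to the robot, and variables do not carry over. Pictures are saved under pics/ and viewed, at most 10 in all, crops included, and the job is handed in when it is done.

Besides the shell and the picture viewer there is one more tool, called after ">>>" as a command line: name --argument value ..., lists and objects as JSON in quotes. move_arm: Moves the arm, as the interface text tells. Scaled input: -1 to 1 covers 1 m each way for a shift and 360 degrees each way for a turn. Its arguments: {"type":"object","properties":{"steps":{"type":"array"},"squeeze":{"type":"number"}},"required":["steps"]}

```bash
mkdir -p pics; cat > h.py <<'E'
import numpy as np,cv2,pickle
from rig import manip
def snap(n,f):
    d=manip.get_image(n);cv2.imwrite('pics/%s.png'%f,np.asarray(d['pixels']));pickle.dump(d,open(f+'.pkl','wb'));return d
def ray(f,u,v,z):
    d=pickle.load(open(f+'.pkl','rb'));R=np.array(d['R']);t=np.array(d['t'])
    r=R.T@np.array([(u-d['cx'])/d['fx'],(v-d['cy'])/d['fy'],1]);c=-R.T@t
    return c+r*(z-c[2])/r[2]
def proj(f,X):
    d=pickle.load(open(f+'.pkl','rb'));p=np.array(d['R'])@np.array(X)+d['t'];return [round(float(x),1) for x in (d['fx']*p[0]/p[2]+d['cx'],d['fy']*p[1]/p[2]+d['cy'])]
def tri(f1,p1,f2,p2):
    A=[];b=[]
    for f,p in((f1,p1),(f2,p2)):
        a=ray(f,*p,0);c=ray(f,*p,.3);n=(c-a)/np.linalg.norm(c-a);P=np.eye(3)-np.outer(n,n);A.append(P);b.append(P@a)
    return np.linalg.lstsq(np.vstack(A),np.hstack(b),rcond=None)[0]
E
python3 - <<'E'
from h import *
for n in('top','side'):
    d=snap(n,n+'0');print(n,-np.array(d['R']).T@d['t'],d['fx'])
s=manip.get_state();print(s['clock'],s['position'],s['ee_rot'],s['width'])
E
```

```text
top [ 0.31164177 -0.02213697  1.07801051] 364.14927383777615
side [0.13255982 0.87754921 0.92001359] 392.4558332049192
0.1 [ 0.23946213 -0.52227278  0.24922038] [-8.28629070e-04  9.76997532e-01  2.13248985e-01 -7.72029648e-05] 0.08561338262706594
```

View pics/top0.png

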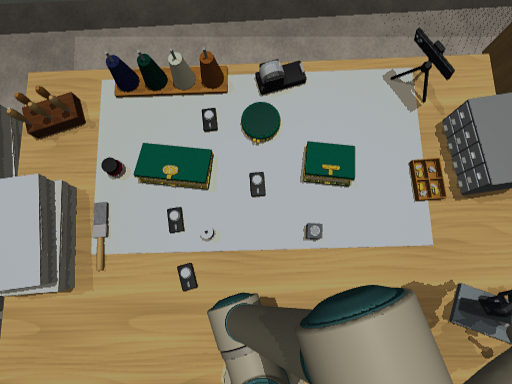

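View pics/side0.png

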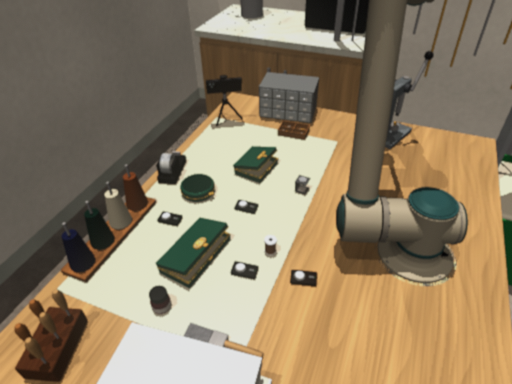

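```bash
python3 - <<'E'
from h import *
print('base',proj('top0',[0,0,0]),proj('side0',[0,0,0]),'tcp',proj('top0',[.24,-.523,.25]))
for n,u,v,z in [('r1',209,123,.014),('r2',257,187,.014),('r3',176,214,.014),('r4',187,271,.014),('long',174,166,.05),('short',330,164,.05),('round',260,121,.04),('jar',111,166,.06),('spool',207,234,.05),('loupe',314,231,.047),('tray',427,180,.02),('clasp',171,171,.07)]:
    print(n,ray('top0',u,v,z).round(3))
for f,s in(('top0',[(135,140,235,200,8),]),('side0',[(150,205,245,290,8)])):
    im=cv2.imread(f'pics/{f}.png')
    for a,b,c,d,k in s: cv2.imwrite(f'pics/{f}c.png',cv2.resize(im[b:d,a:c],None,fx=7.5 if f=='top0' else 7,fy=7.5 if f=='top0' else 7,interpolation=cv2.INTER_CUBIC))
E
```

```text
base [263.0, 378.8] [413.4, 252.7] tcp [500.8, 290.5]
r1 [0.741 0.147 0.014]
r2 [0.534 0.003 0.014]
r3 [0.459 0.245 0.014]
r4 [0.294 0.21  0.014]
long [0.597 0.244 0.05 ]
short [ 0.588 -0.212  0.05 ]
round [ 0.731 -0.012  0.04 ]
jar [0.6   0.427 0.06 ]
spool [0.395 0.146 0.05 ]
loupe [ 0.395 -0.155  0.047]
tray [ 0.538 -0.497  0.02 ]
clasp [0.577 0.247 0.07 ]
```

View pics/top0c.png

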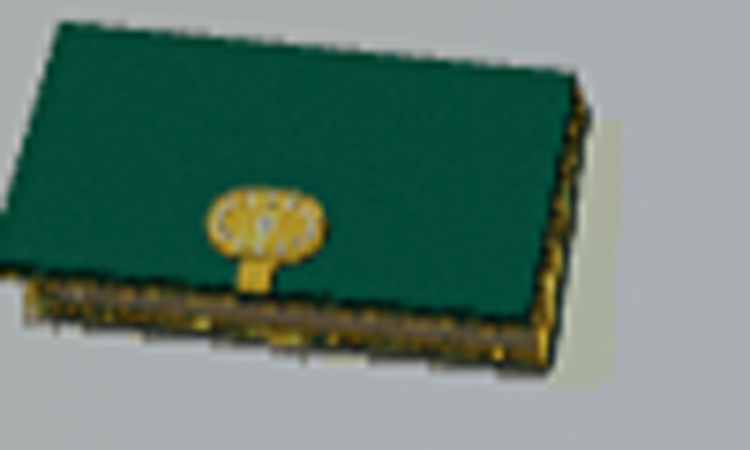

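View pics/side0c.png

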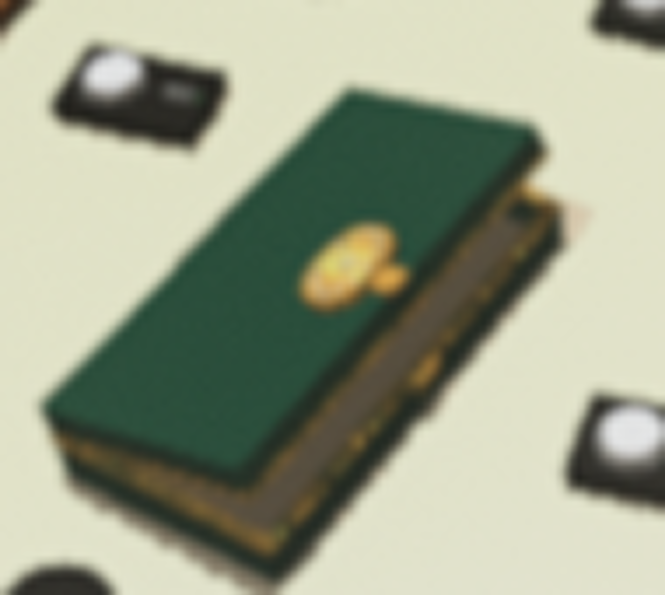

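```bash
python3 - <<'E'
from h import *
from scipy.optimize import least_squares
loc=np.array([[0,.105,.018],[0,-.105,.018],[-.11,-.105,.018],[-.11,.105,.018],[-.086,0,.026]])
T=np.array([[60,22],[575,70],[535,322],[0,272],[267,225]])/7.5+[135,140]
S=np.array([[45,408],[350,88],[540,130],[240,487],[350,267]])/7+[150,205]
def pts(p):
    x,y,w,a=p;c,s=np.cos(a),np.sin(a)
    L=np.array([[.055+q[0]*c+q[2]*s, q[1], .026-q[0]*s+q[2]*c] for q in loc])
    R=np.array([[np.cos(w),-np.sin(w)],[np.sin(w),np.cos(w)]])
    return np.c_[L[:,:2]@R.T+[x,y],L[:,2]]
f=lambda p:np.r_[[np.array(proj('top0',q))-t for q,t in zip(pts(p),T)],[np.array(proj('side0',q))-t for q,t in zip(pts(p),S)]].ravel()
r=least_squares(f,[.6,.24,0,.35],diff_step=1e-2)
print(r.x.round(3),r.fun.reshape(-1,2).round(1).tolist());print(pts(r.x).round(3))
q=pts([*r.x[:3],0]);print('shut',q.round(3))
for a,b in(((257,182),(240,204.5)),):print(tri('top0',a,'side0',b))
# arm-free crops of the remotes
im=cv2.imread('pics/top0.png');im2=cv2.imread('pics/side0.png')
A=cv2.resize(im[150:220,220:295],None,fx=5,fy=5,interpolation=3);B=cv2.resize(im2[180:250,210:285],None,fx=5,fy=5,interpolation=3)
cv2.imwrite('pics/rem.png',np.hstack([A,B]))
E
```

```text
[0.604 0.246 0.    0.148] [[-3.5, 3.8], [-2.4, -5.0], [2.1, -4.3], [1.1, 4.6], [1.3, 1.0], [0.7, 2.7], [-6.2, -1.1], [-2.7, -1.7], [6.2, -0.4], [0.7, -0.2]]
[[0.662 0.351 0.044]
 [0.662 0.141 0.044]
 [0.553 0.141 0.06 ]
 [0.553 0.351 0.06 ]
 [0.578 0.246 0.064]]
shut [[0.659 0.351 0.044]
 [0.659 0.141 0.044]
 [0.549 0.141 0.044]
 [0.549 0.351 0.044]
 [0.573 0.246 0.052]]
[0.55673493 0.00401409 0.00933486]
```

View pics/rem.png

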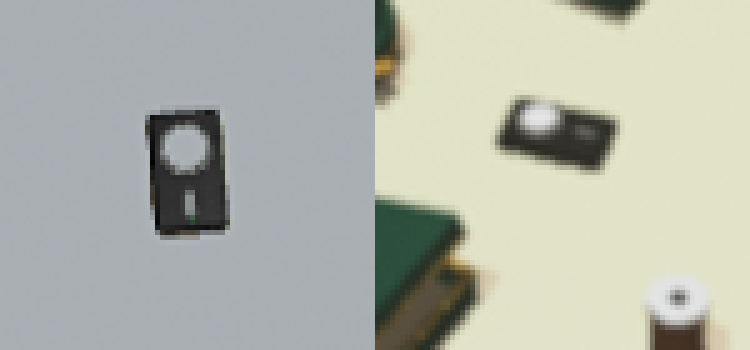

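```bash
sed -i 's/return \[round(float(x),1) for x in \(.*\)\]$/return [float(x) for x in \1]/' h.py; python3 - <<'E'
from h import *
from scipy.optimize import least_squares
loc=np.array([[0,.105,.018],[0,-.105,.018],[-.11,-.105,.018],[-.11,.105,.018],[-.086,0,.026]])
T=np.array([[60,22],[575,70],[535,322],[0,272],[267,225]])/7.5+[135,140]
S=np.array([[45,408],[350,88],[540,130],[240,487],[350,267]])/7+[150,205]
def pts(p):
    x,y,w,a=p;c,s=np.cos(a),np.sin(a)
    L=np.array([[.055+q[0]*c+q[2]*s, q[1], .026-q[0]*s+q[2]*c] for q in loc])
    R=np.array([[np.cos(w),-np.sin(w)],[np.sin(w),np.cos(w)]])
    return np.c_[L[:,:2]@R.T+[x,y],L[:,2]]
f=lambda p:np.r_[[np.array(proj('top0',q))-t for q,t in zip(pts(p),T)],[np.array(proj('side0',q))-t for q,t in zip(pts(p),S)]].ravel()
r=least_squares(f,[.6,.24,0,.35])
print(r.x.round(3),r.fun.reshape(-1,2).round(1).tolist());print(pts(r.x).round(3))
q=pts([*r.x[:3],0]);print('shut',q.round(3))
print(tri('top0',(257,179.6),'side0',(242.6,203.6)),ray('top0',257,179.6,.02))
E
```

```text
[ 0.602  0.246 -0.129  0.178] [[-0.5, -0.1], [-0.1, -0.1], [-0.6, 0.3], [-0.9, 0.0], [0.1, 1.0], [-1.1, -0.8], [-0.9, -1.3], [0.3, 0.3], [0.8, -1.1], [0.3, -0.0]]
[[0.673 0.342 0.044]
 [0.646 0.134 0.044]
 [0.539 0.148 0.063]
 [0.566 0.356 0.063]
 [0.577 0.249 0.067]]
shut [[0.67  0.343 0.044]
 [0.643 0.134 0.044]
 [0.534 0.149 0.044]
 [0.561 0.357 0.044]
 [0.571 0.25  0.052]]
[0.55563589 0.0019028  0.01444267] [0.55484275 0.00188897 0.02      ]
```

>>> move_arm --steps '[0,0,0,0.33,0.713,-0.05,-1,0,0,0,0.33,0.713,-0.05,-1,0,0,0,0.33,0.713,-0.05,-1,0,0,0,0.33,0.713,-0.05,-1,0,0,0,0.33,0.713,-0.05,-1,0,0,0,0.33,0.713,-0.05,-1,0,0,0,0.33,0.713,-0.05,-1,0,0,0,0.33,0.713,-0.05,-1,0,0,0,0.33,0.713,-0.05,-1,0,0,0,0.33,0.713,-0.05,-1]' --squeeze 20

```text
clock: 1.1
position: [0.4494, -0.0679, 0.2181]
ee_rot: [0.0, 0.977, 0.213, -0.0]
contact_force: [-0.3, -0.9, -0.1]
width: 0.0002
gripper_force: 0.0
```

>>> move_arm --steps '[0,0,0,0.12,0.258,-0.03,-1,0,0,0,0.12,0.258,-0.03,-1,0,0,0,0.12,0.258,-0.03,-1,0,0,0,0.12,0.258,-0.03,-1,0,0,0,0.12,0.258,-0.03,-1,0,0,0,0.12,0.258,-0.03,-1,0,0,0,0.12,0.258,-0.05,-1,0,0,0,0.12,0.258,-0.08,-1,0,0,0,0.12,0.258,-0.08,-1,0,0,0,0.12,0.258,-0.08,-1]'

```text
clock: 2.1
position: [0.5688, 0.188, 0.1379]
ee_rot: [0.0, 0.977, 0.213, -0.001]
contact_force: [-0.0, 1.0, 0.5]
width: 0.0005
gripper_force: 0.0
```

```bash
python3 - <<'E'
from h import *
snap('top','top1');snap('side','side1')
s=manip.get_state();print(s['clock'],s['position'],s['contact_force'])
a=cv2.imread('pics/top1.png');b=cv2.imread('pics/side1.png')
cv2.imwrite('pics/b1.png',cv2.resize(np.vstack([a,b]),(400,600),interpolation=3))
p=s['position'];print(proj('top1',p),proj('side1',p),proj('side1',[p[0],p[1],p[2]-.019]))
cv2.imwrite('pics/b2.png',np.hstack([a[60:384,150:480],cv2.resize(b[130:310,130:330],None,fx=1.8,fy=1.8,interpolation=3)]))
E
```

```text
2.2 [0.57007648 0.18803754 0.13963996] [-0.1958457   0.07726723  0.94087044]
[186.15783433602576, 166.2444077484653] [209.9165407365521, 211.77128654536673] [210.53039988239698, 216.49541935386068]
```

View pics/b2.png

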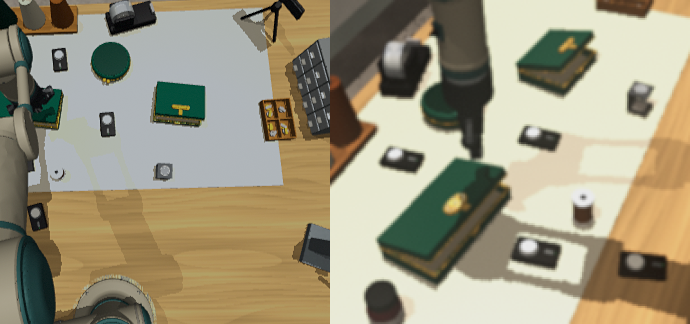

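>>> move_arm --steps '[0,0,0,0,0.002,-0.02,-1,0,0,0,0,0.002,-0.04,-1,0,0,0,0,0.002,-0.045,-1,0,0,0,0,0.002,-0.049,-1,0,0,0,0,0.002,-0.053,-1,0,0,0,0,0.002,-0.057,-1,0,0,0,0,0.002,-0.061,-1,0,0,0,0,0.002,-0.064,-1,0,0,0,0,0.002,-0.067,-1,0,0,0,0,0.002,-0.07,-1]'

```text
clock: 3.2
position: [0.5691, 0.1902, 0.0681]
ee_rot: [0.0, 0.977, 0.213, -0.0]
contact_force: [-0.1, 0.4, 0.9]
width: -0.0002
gripper_force: 0.4
```

>>> move_arm --steps '[0,0,0,0,0,-0.001,-1,0,0,0,0,0,-0.002,-1,0,0,0,0,0,-0.003,-1,0,0,0,0,0,-0.004,-1,0,0,0,0,0,-0.005,-1,0,0,0,0,0,-0.005,-1,0,0,0,0,0,-0.006,-1,0,0,0,0,0,-0.006,-1,0,0,0,0,0,-0.006,-1,0,0,0,0,0,-0.006,-1]'

```text
clock: 4.2
position: [0.5694, 0.1901, 0.0627]
ee_rot: [0.0, 0.977, 0.213, 0.0]
contact_force: [-1.3, 0.5, 5.2]
width: -0.0
gripper_force: 2.5
```

```bash
python3 - <<'E'
from h import *
snap('side','side2');b=cv2.imread('pics/side2.png')
s=manip.get_state();print(s['position'],s['contact_force'])
cv2.imwrite('pics/c2.png',cv2.resize(b[195:300,140:260],None,fx=5,fy=5,interpolation=3))
E
```

```text
[0.56937259 0.19011583 0.06272078] [-1.24486885  0.12169865  5.97175318]
```

View pics/c2.png

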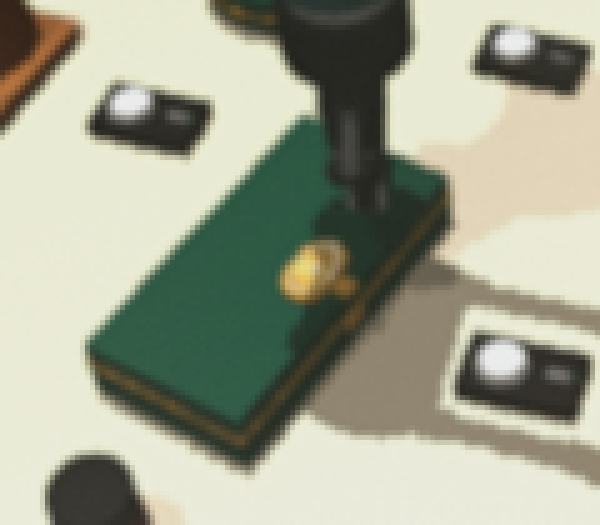

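>>> move_arm --steps '[0,0,0,0,0,-0.001,-1,0,0,0,0,0,-0.001,-1,0,0,0,0,0,-0.002,-1,0,0,0,0,0,-0.002,-1,0,0,0,0,0,-0.002,-1,0,0,0,0,0,-0.002,-1,0,0,0,0,0,-0.002,-1,0,0,0,0,0,-0.002,-1,0,0,0,0,0,-0.002,-1,0,0,0,0,0,-0.002,-1]'

```text
clock: 5.25
position: [0.5694, 0.1901, 0.0625]
ee_rot: [0.0, 0.977, 0.213, 0.001]
contact_force: [-4.0, -0.7, 15.6]
width: -0.0004
gripper_force: 7.9
```

>>> move_arm --steps '[0,0,0,0,0,0.005,-1,0,0,0,0,0,0.03,-1,0,0,0,0,0,0.05,-1,0,0,0,-0.014,-0.05,0.05,-1,0,0,0,-0.014,-0.1,0.04,-1,0,0,0,-0.014,-0.15,0.02,-1,0,0,0,-0.014,-0.188,0.005,-1,0,0,0,-0.014,-0.188,0,-1,0,0,0,-0.014,-0.188,0,-1,0,0,0,-0.014,-0.188,0,-1]'

```text
clock: 6.25
position: [0.5553, 0.0028, 0.0602]
ee_rot: [-0.0, 0.977, 0.213, 0.0]
contact_force: [0.0, -0.6, 0.2]
width: 0.0002
gripper_force: 0.0
```

```bash
python3 - <<'E'
from h import *
snap('side','side3');b=cv2.imread('pics/side3.png');snap('top','top3');a=cv2.imread('pics/top3.png')
s=manip.get_state();print(s['position'],s['contact_force'])
cv2.imwrite('pics/c3.png',np.hstack([cv2.resize(a[130:220,130:290],(640,360),interpolation=3)[:,:],])) 
A=cv2.resize(b[180:290,140:290],(600,440),interpolation=3);cv2.imwrite('pics/c3.png',A)
E
```

```text
[0.55566071 0.00335261 0.06071003] [-0.06985427 -0.16565744  0.25786788]
```

View pics/c3.png

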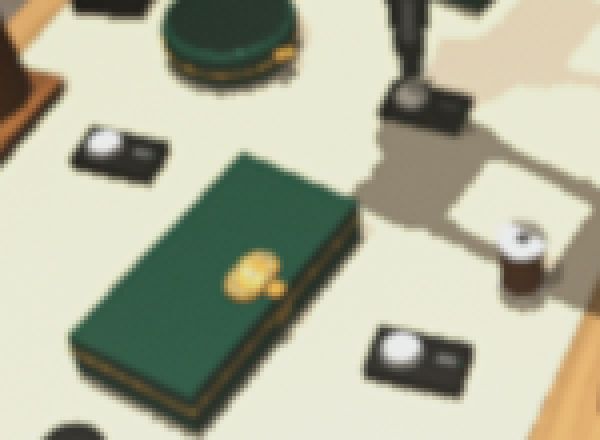

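>>> move_arm --steps '[0,0,0,0,0,-0.01,-1,0,0,0,0,0,-0.018,-1,0,0,0,0,0,-0.02,-1,0,0,0,0,0,-0.022,-1,0,0,0,0,0,-0.023,-1,0,0,0,0,0,-0.024,-1,0,0,0,0,0,-0.025,-1,0,0,0,0,0,-0.0255,-1,0,0,0,0,0,-0.0255,-1,0,0,0,0,0,-0.0255,-1]'

```text
clock: 7.35
position: [0.555, 0.0022, 0.0349]
ee_rot: [-0.0, 0.977, 0.213, -0.0]
contact_force: [-2.5, 1.7, 3.2]
width: -0.0001
gripper_force: 1.8
```

```bash
python3 - <<'E'
from h import *
print(ray('side3',203,249.3,.052))
a=cv2.imread('pics/top3.png')[130:220,130:290];h=cv2.cvtColor(a,cv2.COLOR_BGR2HSV)
m=cv2.inRange(h,(18,120,140),(32,255,255));n,l,st,c=cv2.connectedComponentsWithStats(m)
for i in range(1,n):
    if st[i,4]>15: print(st[i],c[i]+[130,130],ray('top3',*(c[i]+[130,130]),.052))
E
```

```text
[0.56658674 0.25590487 0.052     ]
[34 40 15 14 93] [171.38709677 175.52688172] [0.5676366  0.25066793 0.052     ]
```

>>> move_arm --steps '[0,0,0,0,0,-0.001,-1,0,0,0,0,0,-0.0015,-1,0,0,0,0,0,-0.002,-1,0,0,0,0,0,-0.002,-1,0,0,0,0,0,-0.002,-1,0,0,0,0,0,-0.002,-1,0,0,0,0,0,-0.002,-1,0,0,0,0,0,-0.002,-1,0,0,0,0,0,-0.002,-1,0,0,0,0,0,-0.002,-1]'

```text
clock: 8.35
position: [0.5551, 0.0022, 0.0345]
ee_rot: [0.0, 0.977, 0.213, 0.0]
contact_force: [-5.2, 2.1, 14.9]
width: -0.0
gripper_force: 7.8
```

>>> move_arm --steps '[0,0,0,0,0,0.01,-1,0,0,0,0,0,0.055,-1,0,0,0,0,0,0.1,-1,0,0,0,0.015,0.05,0.1,-1,0,0,0,0.015,0.1,0.1,-1,0,0,0,0.015,0.15,0.1,-1,0,0,0,0.015,0.2,0.1,-1,0,0,0,0.015,0.248,0.095,-1,0,0,0,0.015,0.248,0.075,-1,0,0,0,0.015,0.248,0.065,-1]'

```text
clock: 9.35
position: [0.57, 0.2513, 0.0963]
ee_rot: [0.001, 0.977, 0.215, -0.0]
contact_force: [0.1, 0.1, -0.8]
width: 0.0
gripper_force: 0.0
```

```bash
python3 - <<'E'
from h import *
snap('side','side4');b=cv2.imread('pics/side4.png')
s=manip.get_state();print(s['position'],s['contact_force'])
cv2.imwrite('pics/c4.png',cv2.resize(b[180:290,140:290],(600,440),interpolation=3))
E
```

```text
[0.56898189 0.24980313 0.09477098] [-0.82059309 -0.12250408 -1.46092433]
```

View pics/c4.png

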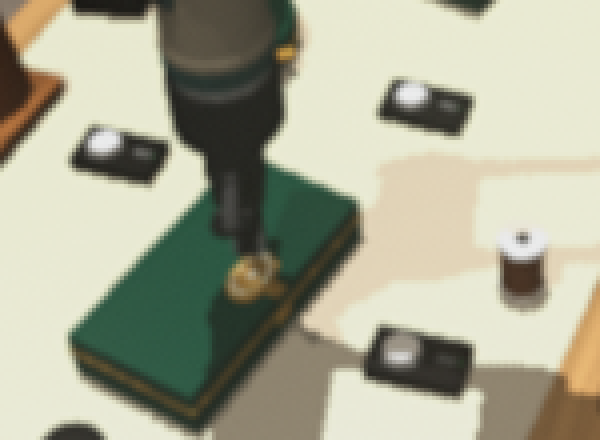

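>>> move_arm --steps '[0,0,0,0,0,0,-1,0,0,0,0,0,0,-1,0,0,0,0,0,0,-1,0,0,0,0,0,0,-1,0,0,0,0,0,0,-1,0,0,0,0,0,0,-1,0,0,0,0,0,0,-1,0,0,0,0,0,0,-1,0,0,0,0,0,0,-1,0,0,0,0,0,0,-1]'

```text
clock: 10.4
position: [0.5701, 0.2502, 0.0977]
ee_rot: [0.0, 0.977, 0.213, -0.0]
contact_force: [0.1, -0.6, -0.2]
width: -0.0
gripper_force: 0.0
```

The closed fingertips, at about (250,255) in the crop, hang just above the clasp at (252,277). The lid is shut and the button is up. I'll hold here for the picture.

>>> move_arm --steps '[0,0,0,0,0,0,-1,0,0,0,0,0,0,-1,0,0,0,0,0,0,-1,0,0,0,0,0,0,-1,0,0,0,0,0,0,-1,0,0,0,0,0,0,-1,0,0,0,0,0,0,-1,0,0,0,0,0,0,-1,0,0,0,0,0,0,-1,0,0,0,0,0,0,-1]'

```text
clock: 11.4
position: [0.5702, 0.2501, 0.0978]
ee_rot: [0.0, 0.977, 0.213, -0.0]
contact_force: [-0.5, 0.3, 0.2]
width: -0.0002
gripper_force: 0.0
```

>>> move_arm --steps '[0,0,0,0,0,0,-1,0,0,0,0,0,0,-1,0,0,0,0,0,0,-1,0,0,0,0,0,0,-1,0,0,0,0,0,0,-1,0,0,0,0,0,0,-1,0,0,0,0,0,0,-1,0,0,0,0,0,0,-1,0,0,0,0,0,0,-1,0,0,0,0,0,0,-1]'

```text
clock: 12.4
position: [0.5701, 0.2501, 0.0977]
ee_rot: [0.0, 0.977, 0.213, -0.0]
contact_force: [-0.3, 0.5, -0.6]
width: -0.0
gripper_force: 0.0
```

>>> move_arm --steps '[0,0,0,0,0,0,-1,0,0,0,0,0,0,-1,0,0,0,0,0,0,-1,0,0,0,0,0,0,-1,0,0,0,0,0,0,-1,0,0,0,0,0,0,-1,0,0,0,0,0,0,-1,0,0,0,0,0,0,-1,0,0,0,0,0,0,-1,0,0,0,0,0,0,-1]'

```text
clock: 13.4
position: [0.5702, 0.2501, 0.0978]
ee_rot: [0.0, 0.977, 0.213, -0.0]
contact_force: [0.3, -0.5, -0.6]
width: -0.0
gripper_force: 0.0
```

```bash
python3 -c "
from rig import manip
print(manip.get_state()['clock'],manip.sign_off())"
```

```text
the job is handed in; nothing more can be done
13.4 None
```

I pressed the long clutch's lid shut, pressed and released the rightmost shutter button, held the fingertips over the clasp for about 4 s, and handed the job in at 13.4 s; no verdict came back.

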